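Set the length stop and push the board home in the saw jig

ROBOT

A 6-joint arm with a two-finger parallel gripper is mounted at the origin on the work surface. World frame = base frame: x ahead of the robot, y to its left, z up, the work surface at z = 0. Lengths are in m, angles in rad, forces in N, time in s.
With the tool pointing down it reaches from about 0.25 to 0.725 m from the base axis. Payload 4 kg.
Tool frame: the origin (TCP) lies midway between the tips of the shut fingers; the grasp point (between the pads) lies 19 mm behind it; z points along the fingers, y is the direction in which the jaws open and shut (so a half turn about z gives the same grasp; the last joint's range is limited). The gripper opens to 85 mm and grips with 20 to 120 N. Pads are 22 mm wide; open, the fingers measure 114 mm over their backs; the gripper's body (76 mm by 85 mm) begins 54 mm behind the grasp point. The pads swing forward as they close: fully open they stand 13 mm farther back than shut.
Start: joints at [-1.187, 0.241, 0.005, 1.335, 0, 1.571], TCP at [0.187, -0.464, 0.231] pointing down, gripper open.
Joint ranges: [-2.72, 2.72], [-1.05, 1.87], [-1.09, 1.28], [-1.99, 2.15], [-1.42, 1.44], [-3.14, 3.14]. Speed limits (rad/s): [2.79, 2.79, 3.14, 3.14, 3.14, 3.14].

INTERFACE

Orientations are given as a unit quaternion [x, y, z, w].
In Python, from workcell import get_obs, camera, camera_model, job_done, masks_of gives the robot as it stands.
- The arm moves only by the tool jog_arm, never from a script. Its argument "deltas" is a list that holds one entry, the list of rows, each a list of 7 numbers: the shift along the tool's x, y, z in mm, then the turn, a rotation vector about the tool's x, y, z in degrees, then the finger opening in mm, from 0 to 85.4. A call has 1 to 5 rows; each row shifts and turns the pose as measured when the row begins, along the tool's axes as they then stand; what a row does not reach is not made up. A row lasts 1/10 s, in which the tool goes at most 50 mm and 8.59 degrees, less where a joint would pass 70% of its speed; a pose out of reach is approached as far as the arm can. A call with a gripper value outside its range is refused whole. The fingers move at their own pace and stop on an object; the grip force is fixed at half the most. Time passes only in rows, so rows that do not move let the fingers close. It gives the time, the measured TCP pose, the force and the opening at its end, in the units of the state.
- get_obs(): the state, without advancing time (a new reading comes with each control period).
- camera(name): name is "scene" or "top" or "wrist"; returns the picture (480x640x3 uint8, red, green, blue); there is no depth.
- camera_model(name): a dict with "fovy" (degrees; the focal length in pixels is half the picture's height over the tangent of half this angle, whatever the lens; pixels are square), "cx", "cy" (the principal point, pixels), "pose" (4x4, takes a point from camera to world coordinates); the wrist camera has in their place "T_tool_cam" (4x4, takes a point from camera to tool coordinates, whose origin is the TCP and whose axes are the flange's). Camera axes: x right, y down, z forward; pixel columns grow to the right and rows downward; lengths in m; the calibration is good to about 2 mm. A picture is of the moment at which its call begins: read the wrist's pose just before it. camera_model takes no time and is no camera call.
- job_done(): hands the job in, once; it reports no verdict.
Trained networks look in the newest picture that a camera, given by its name, has taken for a name from the list of things; names that differ only in an ending like _2 or _b are one class to them, and where a whole thing is asked for, a point or a joint stands for the part that bears it (a point fixed in the world has none). Each returns a list of dicts, best first, with "conf" (0 to 1); they miss things now and then, are a little off and sometimes report something else, mostly with a low value. They report only what shows in the picture. A call takes as long as a camera call. They do not tell look-alikes from the thing itself.
- masks_of(target, camera): "pixels" (480x640 bool, what is visible of it) and "at" ([column, row] in pixels, amid what is visible of it).
The state is a dict: "clock": time; "joint_pos": joint angles; "joint_vel": joint speeds; "tau": joint torques, N m; "eef_pos": TCP position; "tool_rot": TCP orientation; "ft_force": force on the tool from outside, world axes, zero at the start; "ft_torque": the same for the moment, N m; "grip_width": finger opening in m.
Only numpy, scipy, OpenCV 4.12 (cv2) and the standard library are available. Lean on these libraries where they do the work, as an engineer would, in place of code of your own. Each camera call takes 0.05 s, during which the arm holds its last target. There are 200 camera calls.

TASK

First slide the wooden stop along the fence until the face that the board will meet is level with the pencil line on the masking tape. Then push the long board flat against the fence and along it until its end meets the stop, without shifting the stop off its line. Only push gently with the fingertips: grip and lift nothing, and leave everything else on the bench where it lies.

Things in the scene. Friction and masses are not known exactly. Their poses are not given: they have to be found in the camera images.
- fence: Straight dark wooden batten fixed to the bench, 30 mm wide (its x), 24 mm high, running along its own y axis from y = -300 to +260 mm. Origin on the bench, under the middle of its width. Own +x points away from the robot; the board goes against the face that looks towards the robot, at own x = -15 mm. Its place varies by a few cm and it is turned up to 7 degrees.
- stop (a joint): Sliding stop on the fence, a pale wooden block 40 mm long along the fence. Value = fence-frame y (m) of its working face (the face that the board's end will meet, its -y face); the block lies at y from this value to this value + 40 mm. Travel 0 to 0.2; starts beyond the line, at 0.13 to 0.18. It stays where it is left and needs about 10 N to slide.
- stop_face (a point): Point on the stop's working face at fence x = -42.5 mm, 20 mm above the bench; axes as the fence's. The stop's foot is a plain block in front of the fence, at fence x = -70 to -15 mm, 3 to 46 mm above the bench; its cap over the fence reaches x = +20 mm, 26 to 46 mm up, with a black knob up to 60 mm.
- mark: Dark pencil line, 3 mm wide, across the fence's top and down its board-side face, in the middle of a 30 mm wide strip of pale masking tape stuck on the fence. Origin on the line, at the fence's top, middle of its width; axes as the fence's (the line runs along x). Purely a mark, nothing to touch. It lies at fence y = 35 to 90 mm.
- board: The long board: plain brown wood, 70 mm (own x) x 180 mm (own y) x 28 mm high, about 0.2 kg, loose on the bench between the robot and the fence. Origin at the centre of its underside. Starts turned up to 15 degrees from the fence's direction.
- board_end (a point): Centre of the board's +y end face (the end that meets the stop), 90 mm from the board's origin, 14 mm above its underside.
- board_edge (a point): Centre of the board's +x long edge face (which goes against the fence), 35 mm from the board's origin, 14 mm above its underside.
- offcut: Bystander: short offcut of the same wood as the board, 100 x 45 x 28 mm, lying to the right of the board. Origin at the centre of its underside.
- tape: Bystander: yellow tape measure, 66 x 36 x 60 mm high. Origin at the centre of its underside.
- glue: Bystander: white glue bottle, 52 mm across, 105 mm high. Origin at the centre of its underside.
- tin: Bystander: round tin, 72 mm across, 75 mm high. Origin at the centre of its underside.
- driver: Bystander: screwdriver lying beyond the fence. Origin at the underside, near its middle.
- square: Bystander: try square lying flat beyond the fence: wooden stock 20 x 110 mm and 16 mm thick, steel blade 150 mm. Origin at the middle of the stock's underside.
- phone: Bystander: phone lying flat on the left, 74 x 152 x 8 mm. Origin at the centre of its underside.
Not all that is in view belongs to the job. What is shaped like the board but green or yellow is not meant.

How it is judged:
By the outcome, as a careful person would: the job done as asked, in the order asked, and still so for the second after the job is handed in, with the robot touching nothing.
It also fails if it takes over 70 s, if anything falls off the work surface, if the arm or the gripper's body presses on something with over 40 N, if the wrist force passes 120 N, or if a joint passes its speed limit or range.

## Working session

There is one attempt and no reset: what is moved stays moved. The work goes in short steps, Python scripts to look and compute and a tool call to move; the robot and the scene stay as the last step left them, time stands still between calls to the robot, and variables do not carry over. Pictures are saved under pics/ and viewed, about 8 in all and at most 12, crops included, and the job is handed in when it is done.

Besides the shell and the picture viewer there is one more tool, called in YAML: its name, and indented under it one key for each argument. jog_arm: Moves the arm, as the interface text tells. Its arguments: {"type":"object","properties":{"deltas":{"type":"array"}},"required":["deltas"]}

```bash
mkdir -p pics; ls
cat > h.py <<'E'
import numpy as np, cv2
from workcell import *
def snap(n,f):
    im=camera(n); cv2.imwrite('pics/'+f,im[:,:,::-1]); return im
def ray(n,uv,T=None):
    m=camera_model(n); f=240/np.tan(np.radians(m['fovy'])/2)
    P=np.array(m['pose']) if T is None else T
    d=P[:3,:3]@np.array([(uv[0]-m['cx'])/f,(uv[1]-m['cy'])/f,1]); return P[:3,3],d
def onz(n,uv,z,T=None):
    o,d=ray(n,uv,T); return o+d*(z-o[2])/d[2]
def proj(n,p,T=None):
    m=camera_model(n); f=240/np.tan(np.radians(m['fovy'])/2)
    P=np.array(m['pose']) if T is None else T
    c=P[:3,:3].T@(np.array(p)-P[:3,3]); return np.array([m['cx']+f*c[0]/c[2],m['cy']+f*c[1]/c[2]])
E
python3 - <<'E'
from h import *
print({k:v for k,v in get_obs().items()})
for n in ['top','scene']:
    snap(n,n+'1.png'); m=camera_model(n); print(n,m)
    for t in ['board','fence','stop','mark','offcut']:
        for d in masks_of(t,n)[:3]: print(n,t,round(d['conf'],2),d['at'],d['pixels'].sum())
E
```

```text
pics
{'clock': 0.0, 'joint_pos': array([-1.18703195e+00,  2.41420360e-01,  3.69599166e-03,  1.33517579e+00,
        8.04664328e-06,  1.57080998e+00]), 'joint_vel': array([-2.17560281e-03,  3.88824436e-05, -1.25521174e-03,  1.20684705e-03,
        5.21121650e-04, -1.05051893e-03]), 'tau': array([-1.13440710e-03, -3.72318971e+01,  2.52407044e+01,  1.67976430e-02,
       -1.32523319e-04, -2.12724558e-06]), 'eef_pos': array([ 0.18697077, -0.46303974,  0.23039848]), 'tool_rot': array([ 9.81647788e-01,  1.90700064e-01, -1.96665103e-04, -1.03337571e-03]), 'ft_force': array([-0.63233351,  0.34398042, -0.07563958]), 'ft_torque': array([-0.04879027, -0.04795367,  0.01804885]), 'grip_width': 0.08535303964067845}
top {'fovy': 51.94209116403153, 'cx': 316.8240719876404, 'cy': 247.0883205212153, 'pose': array([[-0.02639656, -0.98930509,  0.14345263,  0.31843895],
       [-0.99961554,  0.02490444, -0.01218749, -0.04094999],
       [ 0.00848454, -0.14371918, -0.98958214,  1.24334205],
       [ 0.        ,  0.        ,  0.        ,  1.        ]])}
top board 0.76 [345.3, 249.3] 2000
top board 0.73 [388.3, 328.1] 2235
top board 0.64 [482.9, 350.8] 2321
top fence 0.84 [294.4, 203.0] 3354
top stop 0.68 [227.0, 207.2] 682
top mark 0.53 [275.8, 197.6] 166
top offcut 0.96 [440.9, 218.6] 799
scene {'fovy': 54.24431953474285, 'cx': 312.24503748878743, 'cy': 238.27250043976446, 'pose': array([[ 0.39620769,  0.7410163 , -0.54213865,  1.0538126 ],
       [ 0.91808175, -0.32749172,  0.22332727, -0.27930531],
       [-0.01205677, -0.58621158, -0.81006828,  0.93725779],
       [ 0.        ,  0.        ,  0.        ,  1.        ]])}
scene board 0.84 [215.0, 220.3] 1966
scene board 0.65 [375.5, 163.2] 1610
scene board 0.59 [280.3, 274.4] 2394
scene fence 0.94 [349.1, 297.7] 4235
scene fence 0.34 [262.6, 356.7] 1396
scene stop 0.84 [416.5, 259.8] 794
scene mark 0.66 [371.9, 287.9] 165
scene offcut 0.71 [179.3, 338.6] 1152
```

View pics/top1.png

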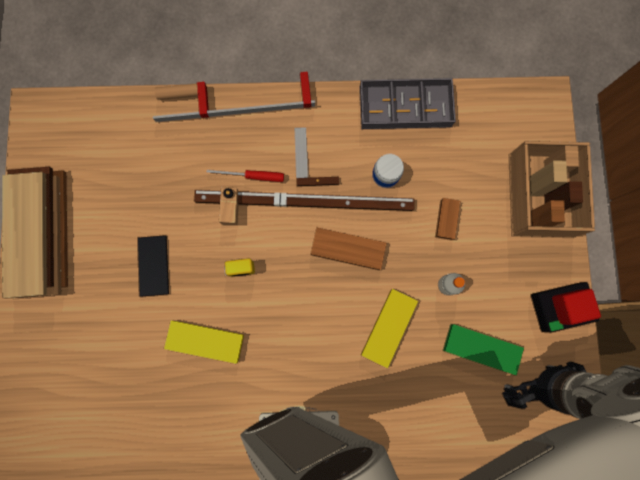

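View pics/scene1.png

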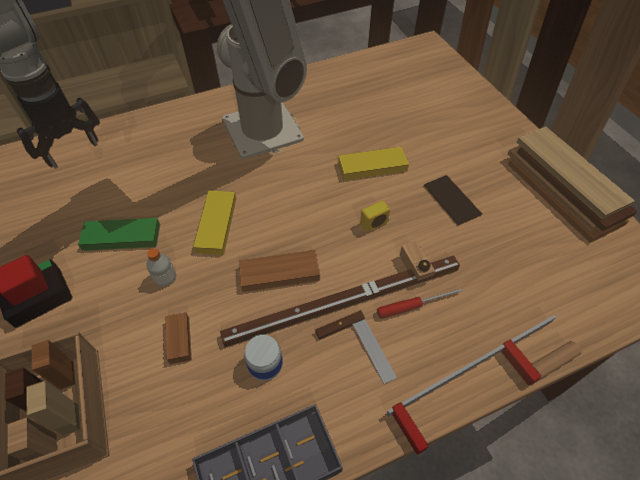

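The top picture shows what could be taken for the board: brown at (348,249), yellow at (205,342) and (390,328), green at (484,348), and the brown offcut at (449,218). I choose the brown long one at (348,249). The stop is at (229,205), the mark at (280,199), and the yellow tape measure stands at (239,267), near the stop. Next I fit the box silhouettes in both views.

```bash
cat >> h.py <<'E'
def box(x,y,a,x0,x1,y0,y1,z0,z1):
    c,s=np.cos(a),np.sin(a)
    return [np.array([x+c*u-s*v,y+s*u+c*v,z]) for u in (x0,x1) for v in (y0,y1) for z in (z0,z1)]
def sil(n,boxes,T=None,k=4):
    im=np.zeros((480*k,640*k),np.uint8)
    for b in boxes:
        q=np.array([(proj(n,p,T)+.5)*k for p in b],np.float32)
        cv2.fillConvexPoly(im,np.round(cv2.convexHull(q)).astype(np.int32),255)
    return cv2.resize(im,(640,480),interpolation=cv2.INTER_AREA)/255.
def fit(boxf,p0,step,views):  # views: list of (cam,mask,T)
    from scipy.optimize import minimize
    def cost(p):
        t=0
        for n,m,T in views:
            s=sil(n,boxf(p),T); t+=1-np.minimum(s,m).sum()/np.maximum(s,m).sum()
        return t/len(views)
    sx=[p0]+[np.array(p0)+np.eye(len(p0))[i]*step[i] for i in range(len(p0))]
    r=minimize(cost,p0,method='Nelder-Mead',options=dict(initial_simplex=sx,maxiter=150,xatol=1e-4,fatol=1e-4))
    return r.x,r.fun
boardf=lambda p: [box(p[0],p[1],p[2],-.035,.035,-.09,.09,0,.028)]
fencef=lambda p: [box(p[0],p[1],p[2],-.015,.015,-.3,.26,0,.024)]
def stopf(F): return lambda p:[box(*F,-.07,-.015,p[0],p[0]+.04,.003,.046),box(*F,-.015,.02,p[0],p[0]+.04,.026,.046)]
def tof(F,p):
    c,s=np.cos(F[2]),np.sin(F[2]); d=np.array(p[:2])-F[:2]; return np.array([c*d[0]+s*d[1],-s*d[0]+c*d[1]])
def tow(F,q):
    c,s=np.cos(F[2]),np.sin(F[2]); return np.array([F[0]+c*q[0]-s*q[1],F[1]+s*q[0]+c*q[1]])
E
cat > m1.py <<'E'
from h import *
want={'top':dict(board=(345,249),fence=(294,203),stop=(227,207),mark=(278,198),offcut=(449,218)),'scene':dict(board=(280,274),fence=(349,298),stop=(416,260),mark=(372,288),offcut=(179,338))}
M={}
for n in want:
    camera(n)
    for t in want[n]:
        L=[d for d in masks_of(t,n) if np.hypot(*(np.array(d['at'])-want[n][t]))<25]
        if L: M[n,t]=L[0]
        else: print('miss',n,t)
V=lambda t:[(n,M[n,t]['pixels'].astype(float),None) for n in want if (n,t) in M]
# union fence + stop + mark for the fence silhouette
a=onz('top',(195,196),.024); b=onz('top',(415,205),.024); print('fence ends',a,b)
d=a-b; ang=np.arctan2(-d[0],d[1]); e=d[:2]/np.hypot(*d[:2]); p0=b[:2]+e*.3
vf=[]
for n in want:
    u=np.zeros((480,640),bool)
    for t in('fence','stop','mark'):
        if (n,t) in M:u|=M[n,t]['pixels']
    vf.append((n,u.astype(float),None))
best=fit(lambda p:fencef(p[:3])+stopf(p[:3])(p[3:]),[*p0,ang,.15],[.01,.01,.03,.02],vf); print('fence',best)
F=best[0][:3]
for v in vf: print(v[0],fit(lambda p:fencef(p[:3])+stopf(p[:3])(p[3:]),best[0],[.01,.01,.03,.02],[v]))
print('stop',fit(stopf(F),[best[0][3]],[.02],V('stop')))
for n in want:
    if (n,'mark') in M: print('mark',n,tof(F,onz(n,M[n,'mark']['at'],.024)))
B=fit(boardf,[*onz('top',(348,249),.02)[:2],ang],[.01,.01,.1],V('board')); print('board',B)
for v in V('board'): print(fit(boardf,B[0],[.01,.01,.1],[v]))
B=B[0]; print('board in fence',tof(F,B),np.degrees(B[2]-F[2]))
for t,uv in dict(tape=(239,267),offcut=(449,218),glue=(453,284)).items(): print(t,onz('top',uv,.03),tof(F,onz('top',uv,.03)))
np.save('F.npy',F);np.save('B.npy',B)
im=cv2.imread('pics/top1.png')[180:280,190:430]; cv2.imwrite('pics/crop1.png',cv2.resize(im,None,fx=3,fy=3,interpolation=cv2.INTER_CUBIC))
E
python3 m1.py
```

```text
fence ends [0.63371732 0.24915074 0.024     ] [ 0.59677659 -0.30778326  0.024     ]Traceback (most recent call last):
  File "m1.py", line 20, in <module>
    best=fit(lambda p:fencef(p[:3])+stopf(p[:3])(p[3:]),[*p0,ang,.15],[.01,.01,.03,.02],vf); print('fence',best)
  File "h.py", line 32, in fit
    r=minimize(cost,p0,method='Nelder-Mead',options=dict(initial_simplex=sx,maxiter=150,xatol=1e-4,fatol=1e-4))
    res = _minimize_neldermead(fun, x0, args, callback, bounds=bounds,
                               **options)
    fxc = func(xc)
    fx = function(np.copy(x), *(wrapper_args + args))
  File "h.py", line 29, in cost
    s=sil(n,boxf(p),T); t+=1-np.minimum(s,m).sum()/np.maximum(s,m).sum()
  File "h.py", line 21, in sil
    q=np.array([(proj(n,p,T)+.5)*k for p in b],np.float32)
                 ~~~~^^^^^^^
  File "h.py", line 12, in proj
    m=camera_model(n); f=240/np.tan(np.radians(m['fovy'])/2)
ValueError: time passes only in moves, steps and waits
```

```bash
sed -i '2a import functools, workcell as _w\ncamera_model=functools.lru_cache(None)(_w.camera_model)' h.py; python3 m1.py
```

```text
fence ends [0.63371732 0.24915074 0.024     ] [ 0.59677659 -0.30778326  0.024     ]
fence (array([ 0.61901391, -0.00389074, -0.0634669 ,  0.14620723]), np.float64(0.0898215786833872))
top (array([ 0.61934959, -0.00423898, -0.06428793,  0.14647265]), np.float64(0.07919619720968551))
scene (array([ 0.61769719, -0.00270797, -0.06763286,  0.14613087]), np.float64(0.08448753686683297))
stop (array([0.14726192]), np.float64(0.08616012406905299))
mark top [0.00398386 0.04383912]
mark scene [0.004732   0.04634529]
board (array([ 0.48958064, -0.13202433, -0.24389156]), np.float64(0.04588267257350742))
(array([ 0.4910554 , -0.13247722, -0.23651421]), np.float64(0.04346198804532586))
(array([ 0.48857116, -0.13169255, -0.24162989]), np.float64(0.033858742648936846))
board in fence [-0.1210459  -0.13608482] -10.337571792326033
tape [0.44947302 0.13764458 0.03      ] [-0.17817633  0.13049735]
offcut [ 0.55988479 -0.39029358  0.03      ] [-0.03450275 -0.38937509]
glue [ 0.39386744 -0.38938922  0.03      ] [-0.2002432  -0.39900209]
```

View pics/crop1.png

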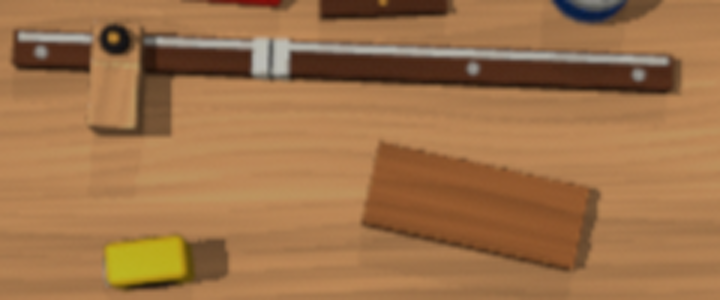

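The crop confirms the choice: the brown board, with its left end at crop (370,185). The pencil line is at crop (271,57), which is top pixel (280.3,199). The stop lies at about y=0.147 and the line at about 0.045. I move towards the +y side of the stop, fingers shut and tool yaw aligned with the fence.

jog_arm:
  deltas:
    - [[38, -29, 0, 0, 0, 8.5, 0], [33, -34, 0, 0, 0, 8.5, 0], [28, -39, 0, 0, 0, 8.5, 0], [22, -43, 0, 0, 0, 0, 0], [22, -43, 0, 0, 0, 0, 0]]

```text
clock: 2.3
eef_pos: [0.3037, -0.2643, 0.2305]
tool_rot: [1.0, -0.023, 0.001, 0.001]
ft_force: [0.5, -0.8, 0.7]
grip_width: 0.0122
```

jog_arm:
  deltas:
    - [[22, -43, 0, 0, 0, 0, 0], [22, -43, 0, 0, 0, 0, 0], [22, -43, 0, 0, 0, 0, 0], [22, -43, 0, 0, 0, 0, 0], [22, -43, 0, 0, 0, 0, 0]]

```text
clock: 2.8
eef_pos: [0.4266, -0.0463, 0.2319]
tool_rot: [1.0, -0.023, 0.004, 0.002]
ft_force: [1.3, -1.3, 0.3]
grip_width: -0.0001
```

Run:
```python
from h import *
F=np.load('F.npy'); o=get_obs(); print(o['clock'],o['eef_pos'],o['tool_rot'],tof(F,o['eef_pos'])); print(camera_model('wrist'))
for uv in [(280.3,199)]: print('mark',tof(F,onz('top',uv,.024)))
```

```text
2.8 [ 0.42661893 -0.04625142  0.23186975] [ 0.99971469 -0.02348221  0.0036115   0.00246707] [-0.18932092 -0.05447791]
{'fovy': 58.43235606448961, 'cx': 312.68421772521543, 'cy': 234.08668189136822, 'T_tool_cam': array([[ 2.23329755e-04, -9.63292141e-01, -2.68455212e-01,
         6.86495176e-02],
       [ 9.99999647e-01,  4.32592868e-04, -7.20357162e-04,
         2.46101730e-05],
       [ 8.10046203e-04, -2.68454956e-01,  9.63291898e-01,
        -1.42027084e-01],
       [ 0.00000000e+00,  0.00000000e+00,  0.00000000e+00,
         1.00000000e+00]])}
mark [-0.00070254  0.03727095]
```

jog_arm:
  deltas:
    - [[33, -31, 0, 0, 0, 0, 0], [33, -31, 0, 0, 0, 0, 0], [33, -31, 0, 0, 0, 0, 0], [33, -31, 0, 0, 0, 0, 0], [0, 0, 0, 0, 0, 0, 0]]

```text
clock: 3.3
eef_pos: [0.5677, 0.0363, 0.2334]
tool_rot: [1.0, 0.023, 0.004, -0.019]
ft_force: [-0.5, -0.8, 0.1]
grip_width: -0.0002
```

```bash
cat >> h.py <<'E'
from scipy.spatial.transform import Rotation as R
def wT():
    o=get_obs(); T=np.eye(4); T[:3,:3]=R.from_quat(o['tool_rot']).as_matrix(); T[:3,3]=o['eef_pos']
    return T@np.array(camera_model('wrist')['T_tool_cam'])
E
python3 - <<'E'
from h import *
F=np.load('F.npy'); o=get_obs(); print(o['clock'],o['eef_pos'],tof(F,o['eef_pos']))
T=wT(); np.save('T2.npy',T); snap('wrist','w2.png')
M={}
for t in ['fence','stop','mark']:
    for d in masks_of(t,'wrist')[:2]: print(t,d['conf'],d['at'],d['pixels'].sum()); M.setdefault(t,d)
np.savez('m2.npz',**{t:M[t]['pixels'] for t in M})
if 'mark' in M: print(tof(F,onz('wrist',M['mark']['at'],.024,T)))
u=sum(M[t]['pixels'].astype(float) for t in M).clip(0,1)
E
```

```text
3.3 [0.56770735 0.03634563 0.23335694] [-0.05375523  0.03690128]
fence 0.68 [265.9, 141.4] 25790
fence 0.37 [168.1, 149.6] 7375
stop 0.79 [167.5, 149.3] 7316
mark 0.97 [324.7, 136.2] 1458
mark 0.64 [199.2, 326.0] 4085
[-2.61863948e-05  4.10810783e-02]
```

View pics/w2.png

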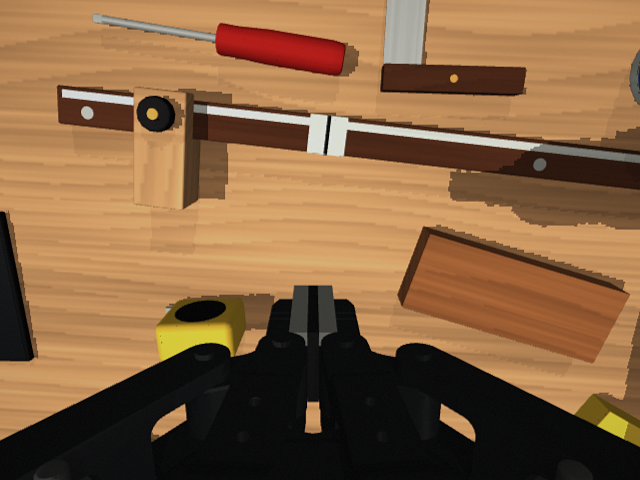

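The wrist view shows the line from (330,115) to (326,155), the stop block at x 134–198 and y 88–208 with its knob at (156,113), the brown board at (515,295) and the yellow tape measure at (200,325). Now I convert these pixels to fence coordinates.

Run:
```python
from h import *
F=np.load('F.npy');T=np.load('T2.npy'); im=cv2.imread('pics/w2.png')
m=np.load('m2.npz')
g=cv2.cvtColor(im,cv2.COLOR_BGR2GRAY)
for r in (120,130,140,150): 
    w=g[r,318:340].astype(int); c=318+w.argmin(); k=200-w[max(0,w.argmin()-3):w.argmin()+4]; cc=(k*np.arange(c-3,c+4)).sum()/k.sum()
    print('line',r,cc,tof(F,onz('wrist',(cc,r),.024,T)))
# fence front/top edges at columns away from mark
for c in (240,280,380,420):
    col=np.where(m['fence'][:,c])[0]; print('fence col',c,col.min(),col.max(),tof(F,onz('wrist',(c,col.min()),.024,T)),tof(F,onz('wrist',(c,col.max()+1),.024,T)))
v=[('wrist',m['stop'].astype(float),T)]
kn=lambda p: stopf(F)(p)
print(fit(kn,[.147],[.02],v))
print(fit(lambda p:stopf(p[:3])(p[3:]),[*F,.147],[.01,.01,.05,.01],v))
for n,p in dict(edge_top_near=tow(F,(-.07,.147)).tolist()+[.046],edge_top_far=tow(F,(.02,.147)).tolist()+[.046],line=tow(F,(0,.04)).tolist()+[.024]).items(): print(n,proj('wrist',p,T))
```

```text
line 120 328.86733001658376 [0.01277134 0.03925589]
line 130 327.72607260726073 [0.00502668 0.03924549]
line 140 326.1574539363484 [-0.00284889  0.03957523]
line 150 324.88790035587186 [-0.01079331  0.03966941]
fence col 240 106 144 [0.01574081 0.11039969] [-0.01450282  0.1084335 ]
fence col 280 111 148 [0.01539154 0.07847609] [-0.01405216  0.07583915]
fence col 380 122 159 [ 0.01565474 -0.00102489] [-0.01371987 -0.00545351]
fence col 420 127 164 [ 0.01530641 -0.03281141] [-0.01406137 -0.03795606]
(array([0.14696094]), np.float64(0.05858797961775897))
(array([ 0.62127828, -0.00625004, -0.05704824,  0.14855605]), np.float64(0.03991426537481346))
edge_top_near [181.80967871 211.86790192]
edge_top_far [185.33224922  93.6123347 ]
line [326.04681298 136.31956571]
```

```bash
cat >> h.py <<'E'
def plan(fx,fy,z):
    F=np.load('F.npy'); o=get_obs(); Rm=R.from_quat(o['tool_rot']).as_matrix()
    c,s=np.cos(F[2]),np.sin(F[2]); D=np.array([[c,s,0],[s,-c,0],[0,0,-1]])
    t=np.array([*tow(F,(fx,fy)),z])
    print('t',round(o['clock'],2),'now fence',np.round(tof(F,o['eef_pos'])*1000,1),'z',round(o['eef_pos'][2]*1000,1),'F',np.round(o['ft_force'],1),
     'move mm',np.round(Rm.T@(t-o['eef_pos'])*1000,1),'rot deg',np.round(np.degrees(R.from_matrix(Rm.T@D).as_rotvec()),2),'aligned-frame move',np.round(D.T@(t-o['eef_pos'])*1000,1))
E
python3 -c "
from h import *
plan(-.04,.225,.20)"
```

```text
t 3.5 now fence [-57.8  34.3] z 234.7 F [ 0.3 -1.   0.5] move mm [  37.5 -186.4   41.7] rot deg [-2.09 -0.31  6.04] aligned-frame move [  17.8 -190.7   34.7]
```

jog_arm:
  deltas:
    - [[0, 0, 0, -2.1, -0.3, 6.0, 0], [4, -45, 8, 0, 0, 0, 0], [4, -45, 8, 0, 0, 0, 0], [4, -45, 8, 0, 0, 0, 0], [4, -45, 8, 0, 0, 0, 0]]

```text
clock: 4.0
eef_pos: [0.5746, 0.0964, 0.2154]
tool_rot: [0.997, 0.059, -0.002, -0.047]
ft_force: [0.1, 0.6, 0.5]
grip_width: 0.0
```

```bash
python3 -c "
from h import *
plan(-.04,.22,.022)"
```

```text
t 4.0 now fence [-50.7  97.3] z 215.4 F [0.1 0.6 0.5] move mm [  32.3 -100.1  203.8] rot deg [-5.37  0.36 10.42] aligned-frame move [  10.7 -122.7  193.4]
```

jog_arm:
  deltas:
    - [[0, 0, 0, -2.7, 0.2, 5.2, 0], [0, 0, 0, -2.7, 0.2, 5.2, 0], [3, -25, 0, 0, 0, 0, 0], [3, -25, 0, 0, 0, 0, 0], [0, 0, 0, 0, 0, 0, 0]]

```text
clock: 4.5
eef_pos: [0.58, 0.0699, 0.2185]
tool_rot: [0.999, 0.042, -0.003, -0.034]
ft_force: [-0.2, 0.5, -0.2]
grip_width: -0.0001
```

```bash
python3 -c "
from h import *
plan(-.04,.22,.022)"
```

```text
t 4.5 now fence [-43.7  71.1] z 218.5 F [-0.2  0.5 -0.2] move mm [  26.4 -132.8  206.1] rot deg [-3.94  0.52  8.49] aligned-frame move [   3.7 -148.9  196.5]
```

```bash
python3 -c "
from h import *
o=get_obs();print(o['joint_pos'].round(3),o['joint_vel'].round(3),o['eef_pos'])"
```

```text
[0.084 0.418 0.22  1.377 0.069 3.141] [-0.003 -0.008 -0.014  0.002 -0.01  -0.001] [0.57996025 0.06987676 0.21853981]
```

jog_arm:
  deltas:
    - [[0, 0, 0, 0, 0, 0, 0], [0, 0, 0, 0, 0, 0, 0]]

```text
clock: 4.7
eef_pos: [0.5795, 0.0716, 0.2188]
tool_rot: [0.998, 0.044, -0.003, -0.034]
ft_force: [-0.5, 0.0, 0.1]
grip_width: 0.0001
```

jog_arm:
  deltas:
    - [[0, -20, 0, 0, 0, 0, 0]]

```text
clock: 4.8
eef_pos: [0.5785, 0.0823, 0.2201]
tool_rot: [0.998, 0.051, -0.004, -0.038]
ft_force: [-0.2, -0.1, -0.4]
grip_width: -0.0003
```

jog_arm:
  deltas:
    - [[0, -20, 0, 0, 0, 0, 0]]

```text
clock: 4.9
eef_pos: [0.5773, 0.094, 0.2217]
tool_rot: [0.997, 0.059, -0.005, -0.042]
ft_force: [0.0, 0.3, -0.4]
grip_width: -0.0
```

```bash
python3 -c "
from h import *
o=get_obs();print(o['joint_pos'].round(3),o['joint_vel'].round(3),o['eef_pos'])
plan(-.04,.22,.022)"
```

```text
[0.117 0.418 0.228 1.385 0.085 3.141] [0.153 0.007 0.046 0.043 0.073 0.   ] [0.57729873 0.09396876 0.22171484]
t 4.9 now fence [-47.8  95. ] z 221.7 F [ 0.   0.3 -0.4] move mm [  31.2 -104.2  209.1] rot deg [-4.81  0.69 10.41] aligned-frame move [   7.8 -125.   199.7]
```

Joint 6 is at its limit of 3.14, so I turn the tool by −90°: tool x = fence +y, tool y = fence +x.

```bash
sed -i 's/D=np.array(\[\[c,s,0\],\[s,-c,0\],\[0,0,-1\]\])/D=np.array([[-s,c,0],[c,s,0],[0,0,-1]])/' h.py; grep -n "D=np" h.py; python3 -c "
from h import *
plan(-.04,.22,.2)"
```

```text
49:    c,s=np.cos(F[2]),np.sin(F[2]); D=np.array([[-s,c,0],[c,s,0],[0,0,-1]])
t 4.9 now fence [-47.8  95. ] z 221.7 F [ 0.   0.3 -0.4] move mm [  30.4 -119.2   31.8] rot deg [ -4.22  -3.16 -79.53] aligned-frame move [125.    7.8  21.7]
```

jog_arm:
  deltas:
    - [[0, 0, 0, 0, 0, -8.5, 0], [0, 0, 0, 0, 0, -8.5, 0], [0, 0, 0, 0, 0, -8.5, 0], [0, 0, 0, 0, 0, -8.5, 0], [0, 0, 0, 0, 0, -8.5, 0]]

```text
clock: 5.4
eef_pos: [0.5768, 0.0996, 0.2225]
tool_rot: [0.905, 0.423, 0.012, -0.042]
ft_force: [-0.2, -0.3, -0.2]
grip_width: 0.0001
```

jog_arm:
  deltas:
    - [[0, 0, 0, 0, 0, -8.5, 0], [0, 0, 0, 0, 0, -8.5, 0], [0, 0, 0, 0, 0, -8.5, 0], [0, 0, 0, 0, 0, -8.5, 0], [0, 0, 0, 0, 0, 0, 0]]

```text
clock: 5.9
eef_pos: [0.5763, 0.1038, 0.223]
tool_rot: [0.739, 0.672, 0.024, -0.038]
ft_force: [-0.4, -0.2, 0.9]
grip_width: -0.0
```

```bash
python3 -c "
from h import *
plan(-.04,.22,.2)"
```

```text
t 5.9 now fence [-49.5 104.7] z 223.0 F [-0.4 -0.2  0.9] move mm [113.1   6.4  32.9] rot deg [-1.29 -5.02 -1.85] aligned-frame move [115.3   9.5  23. ]
```

jog_arm:
  deltas:
    - [[0, 0, 0, -1.3, -5, -1.8, 0], [30, 2, 6, 0, 0, 0, 0], [30, 2, 6, 0, 0, 0, 0], [30, 2, 6, 0, 0, 0, 0], [20, 2, 6, 0, 0, 0, 0]]

```text
clock: 6.4
eef_pos: [0.5933, 0.2156, 0.2003]
tool_rot: [0.736, 0.677, 0.001, 0.002]
ft_force: [0.6, -0.9, -0.1]
grip_width: 0.0001
```

```bash
python3 -c "
from h import *
plan(-.04,.22,.022)"
```

```text
t 6.4 now fence [-39.6 217.4] z 200.3 F [ 0.6 -0.9 -0.1] move mm [  2.8  -1.2 178.3] rot deg [ 0.25  0.07 -1.16] aligned-frame move [  2.6  -0.4 178.3]
```

jog_arm:
  deltas:
    - [[1, 0, 40, 0, 0, -1, 0], [1, 0, 40, 0, 0, 0, 0], [0, 0, 40, 0, 0, 0, 0], [0, 0, 35, 0, 0, 0, 0], [0, 0, 22, 0, 0, 0, 0]]

```text
clock: 6.9
eef_pos: [0.5982, 0.2275, 0.0223]
tool_rot: [0.732, 0.681, 0.008, 0.003]
ft_force: [0.2, 0.0, -0.1]
grip_width: -0.0003
```

```bash
python3 -c "
from h import *
plan(-.04,.0394+.04+.011,.022)"
```

```text
t 6.9 now fence [-35.5 229.6] z 22.3 F [ 0.2  0.  -0.1] move mm [-139.3   -3.2   -0.7] rot deg [ 0.89 -0.39 -0.54] aligned-frame move [-139.2   -4.5    0.3]
```

jog_arm:
  deltas:
    - [[-20, 0, 0, 0.5, 0, 0, 0], [-15, 0, 0, 0, 0, 0, 0], [-10, 0, 0, 0, 0, 0, 0], [-10, 0, 0, 0, 0, 0, 0], [-10, 0, 0, 0, 0, 0, 0]]

```text
clock: 7.4
eef_pos: [0.5909, 0.1707, 0.0193]
tool_rot: [0.732, 0.681, 0.01, -0.01]
ft_force: [1.0, 10.2, -7.4]
grip_width: -0.0001
```

```bash
python3 -c "
from h import *
plan(-.04,.0394+.04+.011,.022)"
```

```text
t 7.4 now fence [-39.2 172.4] z 19.3 F [ 1.  10.2 -7.4] move mm [-81.9  -0.1  -5.1] rot deg [-0.06 -1.68 -0.53] aligned-frame move [-82.   -0.8  -2.7]
```

jog_arm:
  deltas:
    - [[-14, 0, -1, 0, -0.5, 0, 0], [-14, 0, -1, 0, -0.3, 0, 0], [-14, 0, -1, 0, -0.3, 0, 0], [-14, 0, -1, 0, -0.3, 0, 0], [-8, 0, -1, 0, -0.3, 0, 0]]

```text
clock: 7.9
eef_pos: [0.587, 0.1196, 0.0261]
tool_rot: [0.731, 0.682, 0.014, -0.013]
ft_force: [0.1, 10.3, -6.8]
grip_width: 0.0
```

```bash
cat > ms.py <<'E'
from h import *
F=np.load('F.npy'); plan(-.04,.0394+.04+.011,.022)
V=[]
for n in ('top','scene'):
    snap(n,n+'_s.png'); L=masks_of('stop',n)
    if L: V.append((n,L[0]['pixels'].astype(float),None)); print(n,L[0]['conf'],fit(stopf(F),[.08],[.02],V[-1:]))
E
python3 ms.py
```

```text
t 7.9 now fence [-39.8 121.2] z 26.1 F [ 0.1 10.3 -6.8] move mm [-31.    0.    2.9] rot deg [-0.02 -2.21 -0.37] aligned-frame move [-30.8  -0.2   4.1]
top 0.89 (array([0.05578125]), np.float64(0.5334864631672225))
scene 0.65 (array([0.06951172]), np.float64(0.10305319596487617))
```

jog_arm:
  deltas:
    - [[-8, 0, 1, 0, -0.7, 0, 0], [-8, 0, 1, 0, -0.7, 0, 0], [-6, 0, 1, 0, -0.7, 0, 0], [-5, 0, 0, 0, 0, 0, 0], [0, 0, 0, 0, 0, 0, 0]]

```text
clock: 8.6
eef_pos: [0.5862, 0.1035, 0.0282]
tool_rot: [0.731, 0.682, 0.013, -0.01]
ft_force: [-0.7, -0.4, 0.2]
grip_width: 0.0002
```

```bash
python3 -c "
from h import *
plan(-.04,.0394+.04+.011,.022)"
```

```text
t 8.6 now fence [-39.5 105.1] z 28.2 F [-0.7 -0.4  0.2] move mm [-14.9  -0.4   5.7] rot deg [ 0.18 -1.84 -0.36] aligned-frame move [-14.7  -0.5   6.2]
```

jog_arm:
  deltas:
    - [[20, 0, 0, 0, -0.9, 0, 0], [15, 0, -20, 0, -0.9, 0, 0], [0, 0, -40, 0, 0, 0, 0], [0, 0, -40, 0, 0, 0, 0], [-10, 0, -40, 0, 0, 0, 0]]

```text
clock: 9.1
eef_pos: [0.5856, 0.124, 0.1745]
tool_rot: [0.735, 0.678, -0.001, 0.002]
ft_force: [0.4, 0.2, -1.1]
grip_width: -0.0
```

jog_arm:
  deltas:
    - [[-40, 0, 0, 0, 0, 0, 0], [-45, 0, 0, 0, 0, 0, 0], [-45, 0, 0, 0, 0, 0, 0], [-30, 0, 0, 0, 0, 0, 0], [0, 0, 0, 0, 0, 0, 0]]

```text
clock: 9.6
eef_pos: [0.5797, -0.0453, 0.1955]
tool_rot: [0.738, 0.675, 0.011, 0.014]
ft_force: [0.5, -0.1, -0.4]
grip_width: -0.0001
```

jog_arm:
  deltas:
    - [[0, 0, 0, 0, 0, 0, 0], [0, 0, 0, 0, 0, 0, 0]]

```text
clock: 9.8
eef_pos: [0.58, -0.0471, 0.1984]
tool_rot: [0.739, 0.673, 0.013, 0.016]
ft_force: [0.6, -0.0, 0.0]
grip_width: 0.0003
```

```bash
cat > wl.py <<'E'
import sys
from h import *
F=np.load('F.npy'); plan(-.04,.0394+.04+.011,.022)
T=wT(); np.save('T3.npy',T); snap('wrist',sys.argv[1])
s0=float(sys.argv[2])
for t in ['stop','mark']:
    for d in masks_of(t,'wrist')[:2]:
        print(t,d['conf'],d['at'])
        if t=='stop': print(fit(stopf(F),[s0],[.01],[('wrist',d['pixels'].astype(float),T)]))
        else: print(tof(F,onz('wrist',d['at'],.024,T)))
E
python3 wl.py w3.png .053
```

```text
t 9.8 now fence [-36.2 -45.6] z 198.4 F [ 0.6 -0.   0. ] move mm [136.3 -15.1 175.6] rot deg [ 2.35  0.18 -1.69] aligned-frame move [136.   -3.8 176.4]
stop 0.88 [315.3, 29.5]
(array([0.05409375]), np.float64(0.030261814084327487))
mark 0.2 [205.7, 279.5]
[-0.11357672 -0.09963428]
```

View pics/w3.png

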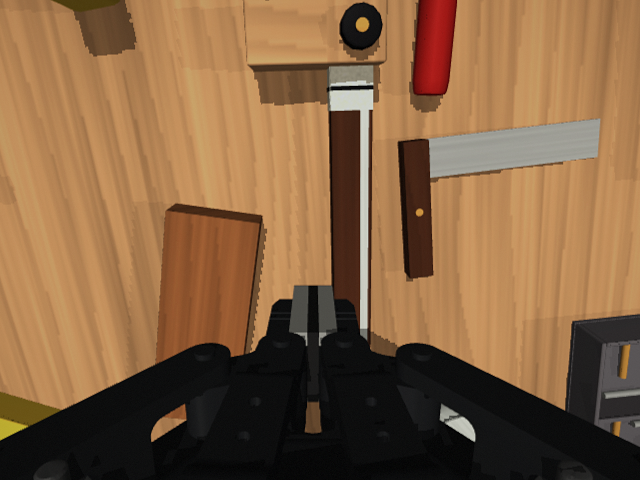

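The line is at (350,89) and the stop's top front edge is at about row 66. The line still shows in front of the face, so I measure the gap.

Run:
```python
from h import *
F=np.load('F.npy');T=np.load('T3.npy'); g=cv2.cvtColor(cv2.imread('pics/w3.png'),cv2.COLOR_BGR2GRAY).astype(int)
for c in (335,345,355,365):
    r=75+g[75:105,c].argmin(); w=200-g[r-3:r+4,c]; rr=(w*np.arange(r-3,r+4)).sum()/w.sum(); print('line',c,rr,tof(F,onz('wrist',(c,rr),.024,T)))
for c in (270,290,310): print(c,g[55:75,c], )
for r in (62,64,66,68): print(r,tof(F,onz('wrist',(290,r),.046,T)),tof(F,onz('wrist',(290,r),.003,T)))
```

```text
line 335 87.73477672530447 [-0.0102438   0.03952253]
line 345 87.64646464646465 [-0.00321686  0.03939147]
line 355 87.37158469945355 [0.00382227 0.03938426]
line 365 87.10239361702128 [0.01087175 0.03937325]
270 [161 162 162 165 166 168 169 163 142 104  57  52  54  54  52  52  75  95
  93  94]
290 [158 161 163 165 166 168 167 156 122  79  50  53  55  52  48  59  77  83
  81  82]
310 [158 159 162 162 165 167 162 140 100  54  52  53  52  50  51  70  85  84
  84  85]
62 [-0.04085465  0.05472295] [-0.04109709  0.05940237]
64 [-0.04090661  0.05352901] [-0.04115664  0.05803389]
66 [-0.04095868  0.05233227] [-0.04121633  0.0566622 ]
68 [-0.04101088  0.05113272] [-0.04127616  0.05528729]
```

Face at 53.8 mm, line at 39.4 mm (the two wrist views agree), so 14.4 mm remain. I go back behind the stop.

jog_arm:
  deltas:
    - [[0, 0, 0, 2.3, 0.2, -1.7, 0], [45, 0, 0, 0, 0, 0, 0], [45, 0, 0, 0, 0, 0, 0], [45, 0, 0, 0, 0, 0, 0], [45, 0, 0, 0, 0, 0, 0]]

```text
clock: 10.45
eef_pos: [0.591, 0.1381, 0.1962]
tool_rot: [0.73, 0.684, -0.002, -0.001]
ft_force: [1.0, 0.7, 0.3]
grip_width: -0.0
```

```bash
python3 -c "
from h import *
plan(-.04,.13,.026)"
```

```text
t 10.45 now fence [-36.9 139.9] z 196.2 F [1.  0.7 0.3] move mm [ -9.7  -2.5 170.2] rot deg [-0.2   0.07 -0.06] aligned-frame move [ -9.9  -3.1 170.2]
```

jog_arm:
  deltas:
    - [[-6, -1, 38, 0, 0, 0, 0], [-4, -1, 38, 0, 0, 0, 0], [-1, 0, 38, 0, 0, 0, 0], [0, 0, 35, 0, 0, 0, 0], [0, 0, 12, 0, 0, 0, 0]]

```text
clock: 10.95
eef_pos: [0.5897, 0.1445, 0.0323]
tool_rot: [0.721, 0.693, 0.003, 0.0]
ft_force: [-0.6, -0.5, 0.2]
grip_width: 0.0001
```

```bash
python3 -c "
from h import *
plan(-.04,.0907,.026)"
```

```text
t 10.95 now fence [-38.7 146.2] z 32.3 F [-0.6 -0.5  0.2] move mm [-55.5  -2.6   6.1] rot deg [ 0.25 -0.21  1.3 ] aligned-frame move [-55.5  -1.3   6.3]
```

jog_arm:
  deltas:
    - [[-14, 0, 2, 0, 0, 1, 0], [-12, 0, 2, 0, 0, 0, 0], [-8, 0, 1, 0, 0, 0, 0], [-4, 0, 0, 0, 0, 0, 0], [0, 0, 0, 0, 0, 0, 0]]

```text
clock: 11.45
eef_pos: [0.5895, 0.1041, 0.03]
tool_rot: [0.728, 0.686, 0.004, 0.002]
ft_force: [-0.2, 0.1, 0.2]
grip_width: 0.0001
```

```bash
python3 -c "
from h import *
plan(-.04,.0907,.026)"
```

```text
t 11.45 now fence [-36.3 106. ] z 30.0 F [-0.2  0.1  0.2] move mm [-15.3  -3.8   3.9] rot deg [ 0.46 -0.22  0.27] aligned-frame move [-15.3  -3.7   4. ]
```

jog_arm:
  deltas:
    - [[-5, 0, 1, 0, -0.4, 0, 0], [-5, 0, 1, 0, -0.4, 0, 0], [-5, 0, 0, 0, -0.3, 0, 0], [-4, 0, 0, 0, 0, 0, 0], [0, 0, 0, 0, 0, 0, 0]]

```text
clock: 11.95
eef_pos: [0.5899, 0.0991, 0.0311]
tool_rot: [0.724, 0.689, 0.009, -0.001]
ft_force: [-0.6, -0.6, 1.0]
grip_width: -0.0005
```

```bash
python3 -c "
from h import *
plan(-.04,.0907,.026)"
```

```text
t 11.95 now fence [-35.6 100.9] z 31.1 F [-0.6 -0.6  1. ] move mm [-10.3  -4.6   4.8] rot deg [ 0.6  -0.88  0.79] aligned-frame move [-10.2  -4.4   5.1]
```

jog_arm:
  deltas:
    - [[-7, 0, 1, 0, -0.4, 0, 0], [-7, 0, 1, 0, 0, 0, 0], [-5, 0, 1, 0, 0, 0, 0]]

```text
clock: 12.25
eef_pos: [0.5896, 0.0902, 0.0313]
tool_rot: [0.722, 0.692, 0.015, -0.006]
ft_force: [-2.6, 10.4, 1.1]
grip_width: 0.0004
```

```bash
python3 -c "
from h import *
plan(-.04,.0907,.026)
F=np.load('F.npy'); g=snap('scene','s4.png'); d=masks_of('stop','scene')[0]; print(d['conf'],fit(stopf(F),[.05],[.01],[('scene',d['pixels'].astype(float),None)]))
plan(-.04,.0907,.026)
"
```

```text
t 12.25 now fence [-35.3  92.1] z 31.3 F [-2.6 10.4  1.1] move mm [-1.4 -4.8  5.2] rot deg [ 0.67 -1.65  1.25] aligned-frame move [-1.4 -4.7  5.3]
0.66 (array([0.05]), np.float64(1.0))
t 12.35 now fence [-35.3  91.7] z 31.3 F [-2.1  9.   1.4] move mm [-1.1 -4.7  5.2] rot deg [ 0.67 -1.62  1.22] aligned-frame move [-1.  -4.7  5.3]
```

jog_arm:
  deltas:
    - [[20, 0, 0, 0.6, -0.8, 0.6, 0], [20, 0, -20, 0.0, -0.8, 0.6, 0], [0, 0, -40, 0, 0, 0, 0], [0, 0, -40, 0, 0, 0, 0], [-10, 0, -40, 0, 0, 0, 0]]

```text
clock: 12.85
eef_pos: [0.5871, 0.1192, 0.1715]
tool_rot: [0.729, 0.684, -0.006, -0.001]
ft_force: [0.2, 0.1, -0.2]
grip_width: -0.0002
```

jog_arm:
  deltas:
    - [[-45, -1, 0, 0, 0, 0, 0], [-45, -1, 0, 0, 0, 0, 0], [-45, -1, 0, 0, 0, 0, 0], [-35, -1, 0, 0, 0, 0, 0], [0, 0, 0, 0, 0, 0, 0]]

```text
clock: 13.35
eef_pos: [0.5792, -0.0575, 0.1865]
tool_rot: [0.728, 0.686, 0.002, 0.01]
ft_force: [0.7, -0.1, -0.9]
grip_width: 0.0
```

jog_arm:
  deltas:
    - [[0, 0, 0, 0, 0, 0, 0], [0, 0, 0, 0, 0, 0, 0]]

```text
clock: 13.55
eef_pos: [0.5793, -0.0588, 0.1875]
tool_rot: [0.729, 0.685, 0.002, 0.011]
ft_force: [-0.5, -0.5, 0.1]
grip_width: 0.0002
```

```bash
python3 wl.py w4.png .04
cat > ln.py <<'E'
from h import *
import sys
F=np.load('F.npy');T=np.load('T3.npy'); g=cv2.cvtColor(cv2.imread('pics/'+sys.argv[1]),cv2.COLOR_BGR2GRAY).astype(int)
r0,r1=[proj('wrist',[*tow(F,(0,y)),.024],T)[1] for y in (.05,.028)]
for x in (-.01,-.005,.005):
    c,r=proj('wrist',[*tow(F,(x,.0394)),.024],T); c=int(c); a=g[int(r0):int(r1),c]; print('line col',c,'row pred',r,'rows',int(r0),a)
for x in (-.055,-.04,-.03):
    c,r=proj('wrist',[*tow(F,(x,.04)),.046],T); a=g[int(r)-12:int(r)+14,int(c)].astype(float); k=cv2.GaussianBlur(a.reshape(-1,1),(1,3),0).ravel(); e=np.gradient(k).argmin()+int(r)-12
    print('edge',int(c),e,tof(F,onz('wrist',(int(c),e),.046,T)))
im=cv2.imread('pics/'+sys.argv[1]); cv2.imwrite('pics/c_'+sys.argv[1],cv2.resize(im[:160,220:420],None,fx=4,fy=3.5))
E
python3 ln.py w4.png
```

```text
t 13.55 now fence [-36.2 -57.3] z 187.5 F [-0.5 -0.5  0.1] move mm [149.7  -6.7 163.6] rot deg [1.04 0.68 0.05] aligned-frame move [147.7  -3.8 165.5]
stop 0.73 [326.8, 30.7]
(array([0.04109375]), np.float64(0.027454726796721785))
mark 0.92 [360.8, 80.1]
[-0.00038216  0.03120322]
line col 346 row pred 66.99886199839065 rows 49 [148 147 147 148 149 147 148 149 149 150 142 117  81  48  55  43  14   7
   8   3  60 123 140 135 133 133 132 136 138 140 141 141 136 174 213 209]
line col 354 row pred 67.02079173953544 rows 49 [159 160 158 158 158 158 158 158 157 159 152 125  87  51  52  42  13   6
   7   5  58 118 140 137 138 142 144 144 142 142 139 135 130 171 212 209]
line col 369 row pred 67.06461150762831 rows 49 [ 90  87  88  86  87  86  84 120 158 156 148 123  88  49  50  52  35   8
   9   1  61 123 141 142 137 136 135 133 134 134 137 135 173 213 209 208]
edge 276 60 [-0.05555379  0.04132868]
edge 301 60 [-0.04023638  0.04137434]
edge 317 61 [-0.03041558  0.04083142]
```

View pics/c_w4.png

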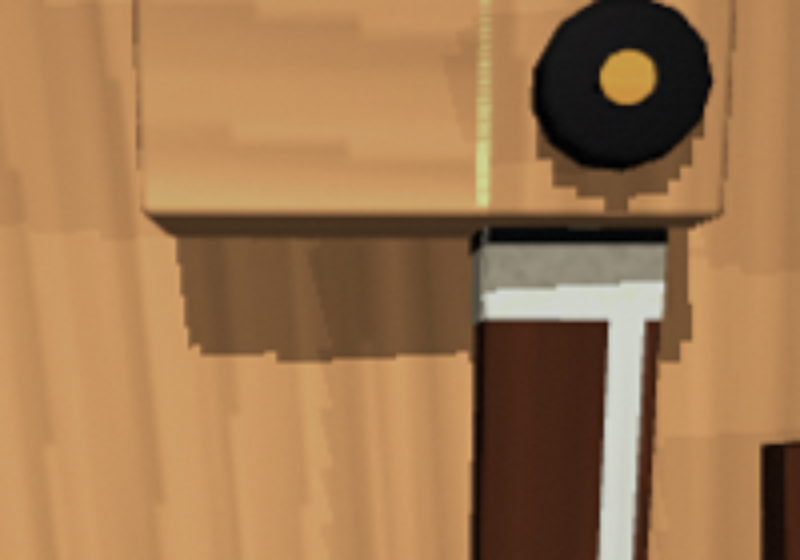

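The line is fully visible just before the face: face at 41.1 mm, line centre at 39.4 mm. One more nudge of about 1.7 mm.

jog_arm:
  deltas:
    - [[0, 0, 0, 1, 0.7, 0, 0], [45, -1, 0, 0, 0, 0, 0], [45, -1, 0, 0, 0, 0, 0], [45, -1, 0, 0, 0, 0, 0], [45, -1, 0, 0, 0, 0, 0]]

```text
clock: 14.2
eef_pos: [0.5875, 0.1248, 0.1865]
tool_rot: [0.731, 0.683, -0.001, -0.002]
ft_force: [0.1, 0.5, -0.3]
grip_width: -0.0002
```

jog_arm:
  deltas:
    - [[-6, -1, 36, 0, 0, 0, 0], [-4, -1, 36, 0, 0, 0, 0], [-3, 0, 36, 0, 0, 0, 0], [-2, 0, 33, 0, 0, 0, 0], [-2, 0, 10, 0, 0, 0, 0]]

```text
clock: 14.7
eef_pos: [0.5871, 0.1232, 0.0332]
tool_rot: [0.723, 0.691, 0.003, -0.002]
ft_force: [-0.5, -0.4, -0.5]
grip_width: -0.0002
```

```bash
python3 -c "
from h import *
plan(-.037,.090,.030)"
```

```text
t 14.7 now fence [-40.  124.9] z 33.2 F [-0.5 -0.4 -0.5] move mm [-34.9   2.3   3. ] rot deg [ 0.08 -0.38  0.99] aligned-frame move [-34.9   3.    3.2]
```

jog_arm:
  deltas:
    - [[-14, 1, 1, 0, 0, 0.8, 0], [-10, 1, 0, 0, -0.3, 0, 0], [-5, 0, 0, 0, -0.3, 0, 0], [-2, 0, 0, 0, 0, 0, 0]]

```text
clock: 15.1
eef_pos: [0.5891, 0.0902, 0.0341]
tool_rot: [0.728, 0.685, -0.001, 0.002]
ft_force: [0.1, -0.6, -0.1]
grip_width: -0.0001
```

```bash
python3 -c "
from h import *
plan(-.037,.090,.030)"
```

```text
t 15.1 now fence [-35.8  92. ] z 34.1 F [ 0.1 -0.6 -0.1] move mm [-2.  -1.2  4.1] rot deg [0.15 0.26 0.17] aligned-frame move [-2.  -1.2  4.1]
```

jog_arm:
  deltas:
    - [[-4, 0, 1, 0, 0, 0, 0]]

```text
clock: 15.2
eef_pos: [0.5893, 0.0887, 0.0345]
tool_rot: [0.728, 0.686, 0.002, 0.0]
ft_force: [-2.6, 10.7, -2.5]
grip_width: -0.0002
```

jog_arm:
  deltas:
    - [[-4, 0, 0, 0, -0.3, 0, 0]]

```text
clock: 15.3
eef_pos: [0.5892, 0.0878, 0.0349]
tool_rot: [0.727, 0.686, 0.003, -0.001]
ft_force: [1.3, 10.1, -6.4]
grip_width: 0.0001
```

```bash
python3 -c "
from h import *
plan(-.037,.090,.030)"
```

```text
t 15.3 now fence [-35.6  89.6] z 34.9 F [ 1.3 10.1 -6.4] move mm [ 0.4 -1.4  4.9] rot deg [ 0.19 -0.3   0.32] aligned-frame move [ 0.4 -1.4  4.9]
```

jog_arm:
  deltas:
    - [[20, 0, 0, 0, 0, 0.3, 0], [20, 0, -20, 0, 0, 0, 0], [0, 0, -40, 0, 0, 0, 0], [0, 0, -40, 0, 0, 0, 0], [-10, 0, -40, 0, 0, 0, 0]]

```text
clock: 15.8
eef_pos: [0.5878, 0.1184, 0.1769]
tool_rot: [0.729, 0.685, 0.001, -0.003]
ft_force: [0.7, 0.3, -0.5]
grip_width: -0.0003
```

jog_arm:
  deltas:
    - [[-45, -1, 0, 0, 0, 0, 0], [-45, -1, 0, 0, 0, 0, 0], [-45, -1, 0, 0, 0, 0, 0], [-35, -1, 0, 0, 0, 0, 0], [0, 0, 0, 0, 0, 0, 0]]

```text
clock: 16.3
eef_pos: [0.5817, -0.056, 0.1931]
tool_rot: [0.727, 0.686, 0.013, 0.008]
ft_force: [0.3, 0.2, 0.4]
grip_width: -0.0002
```

jog_arm:
  deltas:
    - [[0, 0, 0, 0, 0, 0, 0], [0, 0, 0, 0, 0, 0, 0]]

```text
clock: 16.5
eef_pos: [0.5822, -0.0568, 0.1953]
tool_rot: [0.728, 0.686, 0.014, 0.009]
ft_force: [0.2, 0.4, -0.3]
grip_width: -0.0002
```

```bash
python3 wl.py w5.png .04; python3 ln.py w5.png | cut -c1-200
```

```text
t 16.5 now fence [-33.4 -55.1] z 195.3 F [ 0.2  0.4 -0.3] move mm [144.1 -11.8 174.1] rot deg [ 1.88 -0.47  0.22] aligned-frame move [145.5  -6.6 173.3]
stop 0.69 [320.5, 42.6]
(array([0.03835938]), np.float64(0.04270195667066434))
mark 0.58 [349.9, 89.9]
[-0.00150845  0.03113022]
line col 337 row pred 77.22143403354687 rows 60 [138 143 147 147 147 147 147 147 146 147 146 149 148 134 100  65  50  45
  14  59 121 138 133 134 132 130 135 138 140 140 139 137 142 154]
line col 345 row pred 77.27339906175729 rows 60 [125 161 159 157 158 157 157 158 157 157 157 158 158 145 110  70  48  44
  17  32 100 140 138 139 141 143 143 142 140 137 137 133 131 133]
line col 359 row pred 77.37716007217429 rows 60 [  1   1  54  91  88  86  86  86  87  86  84 118 157 144 109  73  48  43
  16  36 105 144 139 136 133 135 134 134 136 137 137 138 136 131]
edge 270 74 [-0.05544548  0.03909007]
edge 294 74 [-0.04014022  0.03919705]
edge 309 74 [-0.03054801  0.0392641 ]
```

The face is now at 39.2 mm and the line at 39.4 mm. Next the board: hover behind its near edge.

jog_arm:
  deltas:
    - [[0, 0, 0, 1.9, -0.5, 0.2, 0], [-20, -40, 0, 0, 0, 0, 0], [-20, -40, 0, 0, 0, 0, 0], [-18, -40, 0, 0, 0, 0, 0], [-16, -38, 0, 0, 0, 0, 0]]

```text
clock: 17.15
eef_pos: [0.4213, -0.1155, 0.1887]
tool_rot: [0.723, 0.691, -0.003, -0.004]
ft_force: [-0.2, -0.4, 0.3]
grip_width: -0.0001
```

```bash
python3 -c "
from h import *
plan(-.19,-.13,.016)
F=np.load('F.npy')
for n in ('top','scene'):
  camera(n)
  for d in masks_of('board',n):
    p,c=fit(boardf,np.load('B.npy'),[.005,.005,.05],[(n,d['pixels'].astype(float),None)])
    if c<.3: print(n,d['conf'],c,tof(F,p),np.degrees(p[2]-F[2]))
"
```

```text
t 17.15 now fence [-190.2 -123.9] z 188.7 F [-0.2 -0.4  0.3] move mm [ -6.2   1.7 172.7] rot deg [-0.54 -0.04  1.05] aligned-frame move [ -6.1   0.2 172.7]
scene 0.94 0.0304876553052138 [-0.12199241 -0.13606624] -10.568308946798844
```

jog_arm:
  deltas:
    - [[-3, 0, 40, -0.5, 0, 1, 0], [-2, 0, 40, 0, 0, 0, 0], [-1, 0, 38, 0, 0, 0, 0], [0, 0, 33, 0, 0, 0, 0], [0, 0, 16, 0, 0, 0, 0]]

```text
clock: 17.85
eef_pos: [0.4394, -0.1203, 0.0229]
tool_rot: [0.726, 0.687, 0.008, 0.01]
ft_force: [-0.1, 0.3, 0.0]
grip_width: 0.0
```

```bash
python3 -c "
from h import *
plan(-.16,-.13,.016)"
```

```text
t 17.85 now fence [-171.9 -127.6] z 22.9 F [-0.1  0.3  0. ] move mm [-2.5 11.7  7.2] rot deg [1.42 0.14 0.45] aligned-frame move [-2.4 11.9  6.9]
```

jog_arm:
  deltas:
    - [[-1, -3, 7, 1.4, 0, 0.4, 0], [0, 10, 0, 0, 0, 0, 0], [0, 12, 0, 0, 0, 0, 0], [0, 12, 0, 0, 0, 0, 0], [0, 12, 0, 0, 0, 0, 0]]

```text
clock: 18.35
eef_pos: [0.4878, -0.1211, 0.0139]
tool_rot: [0.727, 0.687, -0.003, -0.002]
ft_force: [-0.2, -1.2, -0.0]
grip_width: -0.0004
```

```bash
cat > mb.py <<'E'
from h import *
import sys
fx,fy,z=map(float,sys.argv[1:4]); plan(fx,fy,z)
F=np.load('F.npy'); B0=np.array(list(map(float,sys.argv[4:7]))); p0=[*tow(F,B0[:2]),F[2]+np.radians(B0[2])]
V=[]
for n in ('top','scene'):
  camera(n)
  for d in masks_of('board',n):
    p,c=fit(boardf,p0,[.005,.005,.05],[(n,d['pixels'].astype(float),None)])
    if c<.45: print(n,round(d['conf'],2),round(c,3),(tof(F,p)*1000).round(1),np.degrees(p[2]-F[2]).round(2))
E
python3 mb.py -.1 -.13 .016 -.09 -.13 -9
```

```text
t 18.35 now fence [-123.5 -125.3] z 13.9 F [-0.2 -1.2 -0. ] move mm [-4.9 23.4 -2.2] rot deg [-0.34  0.08  0.36] aligned-frame move [-4.7 23.5 -2.1]
scene 0.72 0.063 [ -75.1 -138.1] -14.27
```

jog_arm:
  deltas:
    - [[-5, -15, -1, 0, 0, 0, 0], [-18, -5, 0, 0, 0, 0, 0], [-18, 0, 0, 0, 0, 0, 0], [0, 10, 0, 0, 0, 0, 0], [0, 10, 0, 0, 0, 0, 0]]

```text
clock: 19.05
eef_pos: [0.4828, -0.1621, 0.017]
tool_rot: [0.727, 0.687, -0.003, -0.002]
ft_force: [-1.5, 0.1, 1.0]
grip_width: -0.0001
```

```bash
python3 mb.py -.1 -.165 .016 -.072 -.138 -13
```

```text
t 19.05 now fence [-125.9 -166.5] z 17.0 F [-1.5  0.1  1. ] move mm [ 1.4 26.   0.8] rot deg [-0.36  0.08  0.41] aligned-frame move [ 1.5 25.9  1. ]
```

jog_arm:
  deltas:
    - [[0, 6, 0, 0, 0, 0, 0], [0, 6, 0, 0, 0, 0, 0], [0, 6, 0, 0, 0, 0, 0], [0, 5, 0, 0, 0, 0, 0]]

```text
clock: 19.65
eef_pos: [0.5052, -0.1615, 0.0156]
tool_rot: [0.726, 0.688, -0.004, -0.003]
ft_force: [-0.9, -0.5, 1.2]
grip_width: -0.0001
```

```bash
python3 mb.py -.1 -.165 .016 -.055 -.138 -3
```

```text
t 19.65 now fence [-103.6 -164.5] z 15.6 F [-0.9 -0.5  1.2] move mm [-0.6  3.6 -0.4] rot deg [-0.63  0.09  0.6 ] aligned-frame move [-0.5  3.6 -0.4]
```

jog_arm:
  deltas:
    - [[0, 3, 0, 0, 0, 0, 0], [0, 2, 0, 0, 0, 0, 0]]

```text
clock: 20.05
eef_pos: [0.5099, -0.1615, 0.0155]
tool_rot: [0.726, 0.688, -0.004, -0.004]
ft_force: [-1.9, -0.6, 0.8]
grip_width: 0.0002
```

```bash
sed -i 's/  camera(n)/  snap(n,n+"_b.png")/; s/c<.45/c<.8/' mb.py; python3 mb.py -.1 -.165 .016 -.055 -.138 -3
```

```text
t 20.05 now fence [ -98.9 -164.3] z 15.5 F [-1.9 -0.6  0.8] move mm [-0.7 -1.1 -0.5] rot deg [-0.62  0.06  0.6 ] aligned-frame move [-0.7 -1.1 -0.5]
top 0.91 0.497 [ -50.1 -127.9] 0.68
scene 0.88 0.176 [ -60.8 -129.2] -0.79
```

```bash
python3 -c "
import cv2;im=cv2.imread('pics/scene_b.png')[180:380,180:480];cv2.imwrite('pics/scb.png',cv2.resize(im,None,fx=2.6,fy=2.6))"
```

```text
(no output)
```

View pics/scb.png

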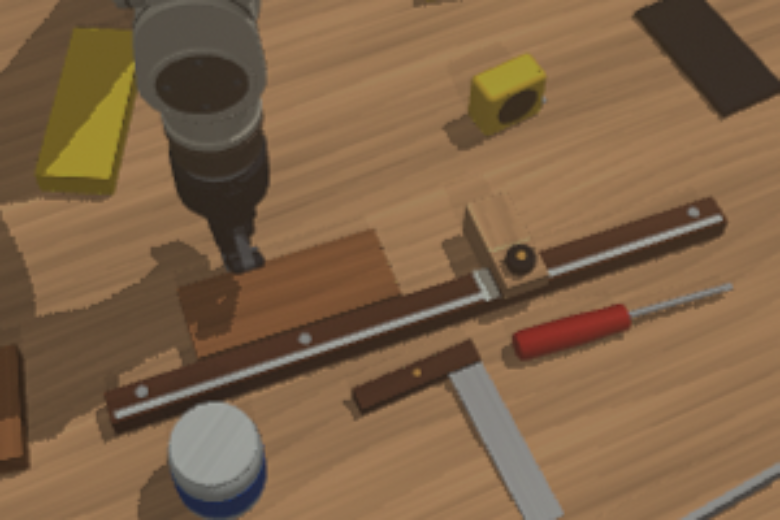

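The board lies practically flat on the fence, with its +y end at crop (390,265) and about 80 mm of gap to the stop. I press until the force rises, then go round to its −y end.

jog_arm:
  deltas:
    - [[0, 3, 0, 0, 0, 0, 0], [0, 3, 0, 0, 0, 0, 0]]

```text
clock: 20.45
eef_pos: [0.5109, -0.1615, 0.0151]
tool_rot: [0.726, 0.688, -0.007, -0.007]
ft_force: [-9.2, 0.1, 8.3]
grip_width: 0.0003
```

jog_arm:
  deltas:
    - [[0, -15, 0, 0, 0, 0, 0], [0, -20, -20, 0, 0, 0, 0], [0, -5, -40, 0, 0, 0, 0], [-30, 0, -20, 0, 0, 0, 0], [-40, 0, 0, 0, 0, 0, 0]]

```text
clock: 20.95
eef_pos: [0.4684, -0.2259, 0.0976]
tool_rot: [0.723, 0.691, -0.006, -0.009]
ft_force: [0.7, 0.0, -0.1]
grip_width: -0.0002
```

```bash
python3 mb.py -.05 -.26 .1 -.052 -.130 -1
```

```text
t 20.95 now fence [-136.3 -231.1] z 97.6 F [ 0.7  0.  -0.1] move mm [-30.5  85.6  -4.3] rot deg [-1.22 -0.16  1.05] aligned-frame move [-28.9  86.3  -2.4]
top 0.87 0.03 [ -49.6 -130.1] -0.08
scene 0.64 0.168 [ -60.5 -128.5] -0.74
```

Flat now (top fit: x −49.6, −0.1°, −y end at −220 mm).

jog_arm:
  deltas:
    - [[-26, 20, 0, -1.2, 0, 1, 0], [-4, 30, 0, 0, 0, 0, 0], [0, 30, 0, 0, 0, 0, 0], [0, 6, 0, 0, 0, 0, 0], [0, 0, 0, 0, 0, 0, 0]]

```text
clock: 21.65
eef_pos: [0.5513, -0.2562, 0.0897]
tool_rot: [0.729, 0.684, 0.0, -0.008]
ft_force: [-0.0, 1.2, 0.6]
grip_width: -0.0001
```

```bash
python3 -c "
from h import *
plan(-.05,-.25,.016)"
```

```text
t 21.65 now fence [ -51.6 -256.1] z 89.7 F [-0.   1.2  0.6] move mm [ 5.3  2.4 73.7] rot deg [-0.64 -0.61 -0.04] aligned-frame move [ 6.1  1.6 73.7]
```

jog_arm:
  deltas:
    - [[0, 0, 25, -0.6, -0.6, 0, 0], [0, 0, 25, 0, 0, 0, 0], [0, 0, 18, 0, 0, 0, 0], [0, 0, 6, 0, 0, 0, 0]]

```text
clock: 22.05
eef_pos: [0.5484, -0.2518, 0.0139]
tool_rot: [0.728, 0.686, -0.0, -0.001]
ft_force: [0.1, 0.1, -0.1]
grip_width: 0.0002
```

```bash
python3 -c "
from h import *
plan(-.052,-.152,.016)"
```

```text
t 22.05 now fence [ -54.8 -251.9] z 13.9 F [ 0.1  0.1 -0.1] move mm [99.9  3.1 -2. ] rot deg [-0.14 -0.08  0.19] aligned-frame move [99.9  2.8 -2.1]
```

jog_arm:
  deltas:
    - [[15, 1, 0, 0, 0, 0, 0], [15, 1, 0, 0, 0, 0, 0], [15, 0, 0, 0, 0, 0, 0], [15, 0, 0, 0, 0, 0, 0], [12, 0, 0, 0, 0, 0, 0]]

```text
clock: 22.55
eef_pos: [0.5538, -0.1744, 0.0159]
tool_rot: [0.728, 0.685, -0.001, -0.001]
ft_force: [-0.0, -1.3, 0.1]
grip_width: -0.0001
```

```bash
python3 mb.py -.052 -.152 .016 -.050 -.070 0
```

```text
t 22.55 now fence [ -54.3 -174.3] z 15.9 F [-0.  -1.3  0.1] move mm [22.3  2.3 -0.1] rot deg [-0.16 -0.03  0.13] aligned-frame move [22.3  2.3 -0.1]
top 0.85 0.223 [-49.4 -67.4] -0.09
scene 0.59 0.175 [-60.2 -67.6] -0.9
scene 0.44 0.764 [ -0.8 -99.1] -14.78
```

jog_arm:
  deltas:
    - [[5, 1, 0, 0, 0, 0, 0], [5, 0, 0, 0, 0, 0, 0], [3, 0, 0, 0, 0, 0, 0], [2, 0, 0, 0, 0, 0, 0]]

```text
clock: 23.15
eef_pos: [0.5561, -0.1626, 0.0159]
tool_rot: [0.73, 0.684, -0.002, 0.0]
ft_force: [-0.5, -2.5, -0.1]
grip_width: 0.0
```

```bash
python3 -c "
from h import *
plan(-.052,-.152,.016)"
```

```text
t 23.15 now fence [ -52.7 -162.4] z 15.9 F [-0.5 -2.5 -0.1] move mm [10.4  0.7 -0.1] rot deg [-0.12  0.13 -0.08] aligned-frame move [10.4  0.7 -0.1]
```

jog_arm:
  deltas:
    - [[3, 0, 0, 0, 0, 0, 0], [3, 0, 0, 0, 0, 0, 0], [2, 0, 0, 0, 0, 0, 0]]

```text
clock: 23.45
eef_pos: [0.5566, -0.155, 0.0159]
tool_rot: [0.73, 0.683, -0.002, 0.0]
ft_force: [0.2, -1.8, 1.4]
grip_width: -0.0002
```

jog_arm:
  deltas:
    - [[2, 0, 0, 0, 0, 0, 0], [2, 0, 0, 0, 0, 0, 0]]

```text
clock: 23.65
eef_pos: [0.5567, -0.1524, 0.0159]
tool_rot: [0.73, 0.683, -0.003, 0.002]
ft_force: [-1.7, -9.4, -0.7]
grip_width: -0.0003
```

```bash
python3 -c "
from h import *
plan(-.052,-.152,.016)"
```

```text
t 23.65 now fence [ -52.8 -152.2] z 15.9 F [-1.7 -9.4 -0.7] move mm [ 0.2  0.8 -0.1] rot deg [-0.13  0.42 -0.2 ] aligned-frame move [ 0.2  0.8 -0.1]
```

Contact with the stop came at the expected place (−152.2 mm, 9.4 N on the tool). I retreat and look.

jog_arm:
  deltas:
    - [[-10, 0, 0, 0, 0, 0, 0], [-15, 0, 0, 0, 0, 0, 0], [-15, 0, -25, 0, 0, 0, 0], [0, 0, -40, 0, 0, 0, 0], [0, 0, -40, 0, 0, 0, 0]]

```text
clock: 24.15
eef_pos: [0.5492, -0.1924, 0.1162]
tool_rot: [0.73, 0.683, -0.005, -0.007]
ft_force: [0.7, 0.1, -0.7]
grip_width: 0.0001
```

jog_arm:
  deltas:
    - [[30, 0, -20, 0, 0, 0, 0], [40, -10, -10, 0, 0, 0, 0], [45, -10, 0, 0, 0, 0, 0], [0, 0, 0, 0, 0, 0, 0], [0, 0, 0, 0, 0, 0, 0]]

```text
clock: 24.65
eef_pos: [0.5432, -0.0785, 0.1563]
tool_rot: [0.732, 0.681, 0.002, -0.001]
ft_force: [0.4, 0.2, -0.4]
grip_width: -0.0001
```

```bash
python3 wl.py w6.png .039; python3 ln.py w6.png | cut -c1-200; python3 mb.py -.13 -.07 .1 -.050 -.051 0
```

```text
t 24.65 now fence [-71.  -79.3] z 156.3 F [ 0.4  0.2 -0.4] move mm [169.3  29.3 135.2] rot deg [ 0.04 -0.27 -0.54] aligned-frame move [169.7  31.  134.3]
stop 0.72 [392.5, 9.7]
(array([0.04015234]), np.float64(0.14989778794318898))
mark 0.76 [430.6, 39.0]
[0.00045785 0.03179686]
line col 413 row pred 25.103543372991737 rows 4 [170 172 163 161 161 163 171 174 167 167 170 163 139 114  79  51  55  55
  55  58  55  42   1  16  95 149 143 139 138 138 138 139 142 143 146 147
 147 145 143 143 142]
line col 422 row pred 25.018520735062367 rows 4 [152 152 154 153 154 154 154 156 155 156 157 151 130 104  73  48  52  52
  53  54  50  32   3  35 103 144 142 143 146 148 148 150 147 146 144 143
 141 139 138 139 140]
line col 439 row pred 24.84845361189653 rows 4 [ 87  85  83  83 119 156 156 154 153 152 152 144 121  95  66  48  52  53
  55  55  50  30   1  36 107 149 145 143 141 141 140 140 139 140 141 142
 144 143 143 139 133]
edge 338 18 [-0.05551104  0.03913199]
edge 366 18 [-0.04048343  0.03899507]
edge 385 18 [-0.03028586  0.03890215]
t 24.8 now fence [-71.2 -80.5] z 155.6 F [-0.   0.2  0.2] move mm [  9.5 -58.9  55.7] rot deg [-0.04 -0.27 -0.69] aligned-frame move [ 10.5 -58.8  55.6]
scene 0.82 0.142 [-60.1 -50.3] -0.53
```

View pics/w6.png

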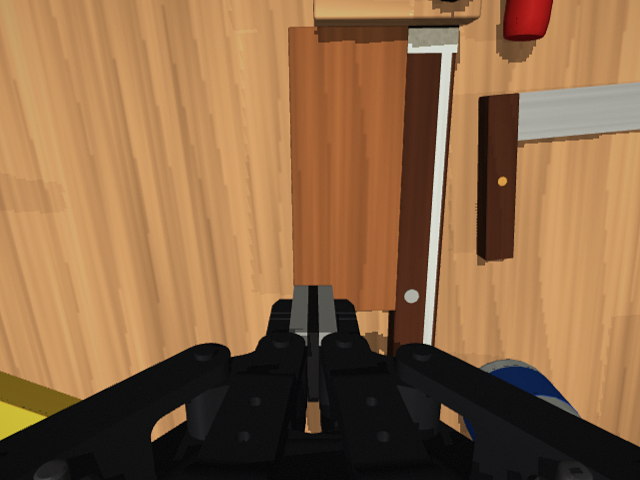

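Run:
```python
from h import *
F=np.load('F.npy');T=np.load('T3.npy'); im=cv2.imread('pics/w6.png').astype(int)
s=im[:,:,2]-im[:,:,0]
for r in (60,120,180,240): 
    a=cv2.GaussianBlur(s[r].astype(np.float32).reshape(1,-1),(5,1),0).ravel(); g=np.abs(np.gradient(cv2.GaussianBlur(im[r,:,2].astype(np.float32).reshape(1,-1),(5,1),0).ravel()))
    l=278+g[278:310].argmax(); q=385+g[385:420].argmax(); print(r,l,q,(tof(F,onz('wrist',(l,r),.028,T))*1000).round(1),(tof(F,onz('wrist',(q,r),.028,T))*1000).round(1))
for c in (295,300,305): print(c,im[18:38,c,2], (tof(F,onz('wrist',(c,27),.028,T))*1000).round(1))
for c in (330,360): print(c,im[14:36,c,2])
```

```text
60 288 406 [-83.8  20.5] [-14.3  19.9]
120 289 403 [-84.  -13.6] [-14.5 -14.3]
180 290 401 [-84.3 -50.3] [-14.1 -50.9]
240 292 398 [-83.8 -89.7] [-14.3 -90.4]
295 [197 197 196 197 198 198 198 200 180 138 141 144 142 144 143 143 143 143
 143 143] [-79.3  38.3]
300 [181 182 181 183 183 183 183 186 169 141 155 155 156 156 155 156 156 155
 155 155] [-76.4  38.2]
305 [206 206 206 206 205 204 204 206 182 144 156 158 158 156 158 157 157 157
 158 158] [-73.5  38.2]
330 [210 210 208 189 152 103  70  71  73  76  80  71  67  81  90  89  90  88
  89  89  88  89]
360 [209 211 203 179 138  91  73  71  72  76  79  69  68  90  96  96  95  95
  95  94  95  96]
```

```bash
python3 -c "
from h import *
print(get_obs()['ft_force'].round(1),job_done())"
```

```text
the job is handed in; nothing more can be done
[1.4 0.3 0.3] None
```

The job is handed in at about 25 s of the 70 s allowed. I slid the stop back along the fence to the pencil line first. Then I pushed the board flat against the fence and along it until it met the stop, always with shut fingertips.

- **Stop:** in the last wrist picture its working face is at fence y ≈ 39.0 mm and the line at 39.4 mm. Before the board push the face read 39.2 mm, so the stop has not shifted measurably.
- **Board along the fence:** its fence-side edge reads a constant −14.1 to −14.5 mm over its length. The fence's own face, measured the same way, gave about −14.1 mm, so the board is flat.
- **Board against the stop:** its end is at about 38.5 to 39 mm, so it meets the stop to within measuring error. At contact the tool felt 9.4 N, close to the 10 N at which the stop slides.
- **A check that disagreed:** the scene-camera fit put the board about 10 mm off the fence and turned 0.5 to 0.9°. I discounted it, because the fence hid part of the board in that view and the fit was poor, while the top and wrist views agreed. No top-camera fit was accepted in the final check, so the end state rests mainly on the wrist view.
- **Other notes:** joint 6 ran into its range limit early on, so I turned the tool by 90°. I did not measure the bystanders again, but I saw no sign of contact with them.

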